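Put the washed kit away by kind

TASK

The batch is finished and the washed kit must be put away with its kind. Lay the peeler down flat in the hand-tool tray, where the dough scraper lies, and nest the two loose measuring cups in size order in the large one that stands in the other tray: the middle cup right down in the large one and the small cup right down in the middle one, all level. The scraper and the large cup stay in their trays and the trays stay where they are; do not disturb the sauce cup, the roll of tape and the thermometer.

Things in the scene. Friction and masses are not known exactly. Their poses are not given: they have to be found in the camera images.
- tray_a: shallow white food tray, 280 x 200 x 50 mm, loose on the table; floor 2 mm thick, inside about 244 x 162 mm between the sloping walls. Origin under its middle, x along its long side, y along its short side. This is the tray for hand tools: the one in which the dough SCRAPER lies. The two trays look alike and may stand either way round.
- tray_b: shallow white food tray, 280 x 200 x 50 mm, loose on the table; floor 2 mm thick, inside about 244 x 162 mm between the sloping walls. Origin under its middle, x along its long side, y along its short side. This is the tray for measures: the one in which the LARGE measuring cup stands. The two trays look alike and may stand either way round.
- cup_large: largest steel measuring cup, plain, round: outside 84 mm, inside 80, height 50, bottom 2 mm thick. Origin: centre of underside, z up. Flat strip handle along +x, flush with the rim: 14 mm wide, 4 thick, from x = 42 to 114 mm. Stands in tray_b, handle along the tray's long side, and stays there.
- cup_medium: middle steel measuring cup, plain, round: outside 62 mm, inside 58, height 53, bottom 2 mm thick. Origin: centre of underside, z up. Flat strip handle along +x, flush with the rim: 14 mm wide, 4 thick, from x = 31 to 99 mm. Starts upright on the table. Nested, it stands on the large cup's bottom; its handle clears the large cup's rim and handle by 1 mm, in any direction.
- cup_small: smallest steel measuring cup, plain, round: outside 42 mm, inside 38, height 56, bottom 2 mm thick. Origin: centre of underside, z up. Flat strip handle along +x, flush with the rim: 14 mm wide, 4 thick, from x = 21 to 85 mm. Starts upright on the table. Nested, it stands on the middle cup's bottom; its handle clears that cup's rim and handle by 1 mm, in any direction.
- cup_large_handle (a point): point in the middle of the large cup's strip handle, 78 mm from the cup's axis along +x, 48 mm above its underside: grip here across the 14 mm width, fingertips just below the strip
- cup_medium_handle (a point): point in the middle of the medium cup's strip handle, 67 mm from the cup's axis along +x, 51 mm above its underside: grip here across the 14 mm width, fingertips just below the strip
- cup_small_handle (a point): point in the middle of the small cup's strip handle, 57 mm from the cup's axis along +x, 54 mm above its underside: grip here across the 14 mm width, fingertips just below the strip
- scraper: dough scraper lying flat in tray_a at one end of it, 114 x 124 x 19 mm: thin steel blade (x from -57 to 28 mm, 116 mm wide in y, 2 mm thick), a clamp strip 9 mm high (x from 15 to 28) and a white bar handle along y (x from 30 to 57, 18 mm high) next to the tray's end wall. Origin under the middle of the whole, z up. It stays there; the peeler may lie on its blade.
- peeler: vegetable peeler lying flat, 170 x 25 x 18 mm, white handle, along its x; thick handle from x = -85 to 22 mm (grip it across, 22 mm wide, 16 high, best near x = -10), thin blade from x = 22 to 85. Origin under the middle of the whole, z up.
- sauce_cup: bystander: tasting cup of sauce, 67 mm across, 46 mm high, origin at the centre of its underside; not part of the job
- tape_roll: bystander: roll of tape lying flat, 72 mm across, 25 mm high, origin at the centre of its underside; not part of the job
- thermometer: bystander: probe thermometer lying flat, 238 x 32 x 20 mm along its x, origin under its middle; not part of the job
There are look-alikes about, which are no part of the job. Leave any green or purple look-alike of the cup_small alone.

How it is judged (in metres and radians):
At the end, for the whole second after the job is handed in: Peeler and scraper lie in tray_a (origins within 80x65 and 85x55 mm of its middle, under 40 mm high, level to 0.28/0.35 rad; may overlap). Large cup on tray_b's floor, middle in it, small in that: 13 mm coaxial, seated to 6 mm, upright to 0.1 rad. Trays moved under 50 mm. All at rest (x of peeler in the frame of tray_a between -0.08 and 0.08 m and y of peeler in the frame of tray_a between -0.065 and 0.065 m and z of peeler in the frame of tray_a between -0.005 and 0.04 m and angle between peeler's own x axis and vertical between 1.29 and 1.85 rad and x of scraper in the frame of tray_a between -0.085 and 0.085 m and y of scraper in the frame of tray_a between -0.055 and 0.055 m and z of scraper in the frame of tray_a between -0.005 and 0.04 m and (angle between scraper's own z axis and vertical below 0.35 rad or angle between scraper's own z axis and vertical above 2.79 rad) and x of cup_large in the frame of tray_b between -0.08 and 0.08 m and y of cup_large in the frame of tray_b between -0.045 and 0.045 m and z of cup_large in the frame of tray_b between -0.003 and 0.008 m and angle between each of cup_large, cup_medium, cup_small's own z axis and vertical below 0.1 rad and horizontal distance between cup_medium and cup_large below 0.013 m and z of cup_medium in the frame of cup_large between -0.002 and 0.006 m and horizontal distance between cup_small and cup_medium below 0.013 m and z of cup_small in the frame of cup_medium between -0.002 and 0.006 m and distance of each of tray_a, tray_b from where it was at the start of the episode below 0.05 m and linear speed of each of peeler, scraper, cup_small, cup_medium, cup_large, tray_a, tray_b below 0.02 m/s); the robot touches nothing.
It fails at once if the sauce cup is knocked more than 30 mm from its place or tipped over (distance of sauce_cup from where it was at the start of the episode above 0.03 m or angle between sauce_cup's own z axis and vertical above 0.6 rad).
It fails at once if the tape roll is knocked more than 30 mm from its place or tipped over (distance of tape_roll from where it was at the start of the episode above 0.03 m or angle between tape_roll's own z axis and vertical above 0.6 rad).
It fails at once if the thermometer is knocked more than 30 mm from its place or tipped over (distance of thermometer from where it was at the start of the episode above 0.03 m or angle between thermometer's own z axis and vertical above 0.6 rad).
It also fails if it takes over 64 s, if anything falls off the work surface, if the arm or the gripper's body presses on something with over 40 N, if the wrist force passes 120 N, or if a joint passes its speed limit or range.

ROBOT

A 6-joint arm with a two-finger parallel gripper is mounted at the origin on a cart in front of the work surface, level with it; the furniture and walls round the work are solid. World frame = base frame: x ahead of the robot, y to its left, z up, the work surface at z = 0. Lengths are in mm, angles in rad, forces in N, time in s.
With the tool pointing down it reaches from about 350 to 975 mm from the base axis. Payload 7.1 kg.
Tool frame: the origin (TCP) lies midway between the tips of the shut fingers; the grasp point (between the pads) lies 19 mm behind it; z points along the fingers, y is the line along which they close (so a half turn about z gives the same grasp; the last joint's range is limited). The gripper opens to 88 mm and grips with 3 to 60 N. Pads are 20 mm wide; open, the fingers measure 115 mm over their backs; the gripper's body (75 mm by 178 mm) begins 61 mm behind the grasp point.
Start: joints at [-1.218, 0.423, 1.63, -0, 1.089, -0.019], TCP at [227.074, -582.273, 222.675] pointing down, gripper open.
Joint ranges: [-3, 3], [-0.9, 2.11], [0.09, 2.58], [-1.31, 4.45], [0.11, 2.69], [-2.54, 2.54]. Speed limits (rad/s): [2.39, 2.39, 3.01, 3.14, 3.14, 3.14].

INTERFACE

Orientations are given as a rotation vector (axis times angle).
In Python, from workcell import ctrl gives the robot as it stands.
- The arm moves only by the shell command python3 -m pendant 'ROWS'. ROWS is a JSON object of lists of equal length, an entry for each row: "grip": the opening, from -1 (shut) to 1 (fully open); "linear": the shift along the tool's x, y, z in mm, a list of three; "angular": the turn, a rotation vector about the tool's x, y, z in rad, a list of three. In form: {"grip": [grip, ...], "linear": [[tx, ty, tz], ...], "angular": [[ax, ay, az], ...]}. A call has 1 to 12 rows; each row shifts and turns the commanded pose from where the row before left it, along the tool's axes as they then stand; what a row does not reach is not made up. A row lasts 1/12 s, in which the tool goes at most 41.7 mm and 7.16 degrees, less where a joint would pass 70% of its speed; a pose out of reach is approached as far as the arm can. A call with a gripper value outside its range is refused whole. The fingers move at their own pace and stop on an object; the grip force is fixed at half the most. Time passes only in rows, so rows that do not move let the fingers close. It gives the time, the measured TCP pose, the force, the opening and the grip force at its end, in the units of the state.
- ctrl.get_obs(): the state, without advancing time (a new reading comes with each control period).
- ctrl.get_image(name): name is "scene" or "side" or "wrist"; returns the picture (420x560x3 uint8, red, green, blue); there is no depth.
- ctrl.camera_params(name): a dict with "vfov" (degrees; the focal length in pixels is half the picture's height over the tangent of half this angle, whatever the lens; pixels are square), "cx", "cy" (the principal point, pixels), "R" (3x3) and "t" (3): a world point X has camera coordinates R X + t; the wrist camera has in their place "T_tool_cam" (4x4, takes a point from camera to tool coordinates, whose origin is the TCP and whose axes are the flange's). Camera axes: x right, y down, z forward; pixel columns grow to the right and rows downward; lengths in mm; the calibration is good to about 2 mm. A picture is of the moment at which its call begins: read the wrist's pose just before it. camera_params takes no time and is no camera call.
- ctrl.close_job(): hands the job in; it is judged then, once.
The state is a dict: "t": time; "qpos": joint angles; "qvel": joint speeds; "joint_torque": joint torques, N m; "ee_pos": TCP position; "orientation": TCP orientation; "ft_force": force on the tool from outside, world axes, zero at the start; "moment": the same for the moment, N m; "width": finger opening in mm; "grasp_force": force on a finger pad.
Only numpy, scipy, OpenCV 4.12 (cv2) and the standard library are available. Lean on these libraries where they do the work, as an engineer would, in place of code of your own. Each camera call takes 0.05 s, during which the arm holds its last target. There are 200 camera calls.

## Working session

There is one attempt and no reset: what is moved stays moved. The work goes in short steps, Python scripts to look and compute and a shell command to move; the robot and the scene stay as the last step left them, time stands still between calls to the robot, and variables do not carry over. Pictures are saved under pics/ and viewed, at most 10 in all, crops included, and the job is handed in when it is done.

```bash
ls; mkdir -p pics; python3 - <<'E'
from workcell import ctrl
import cv2,numpy as np
ims=[]
for n in ["scene","side","wrist"]:
    o=ctrl.get_obs()
    im=ctrl.get_image(n); cv2.imwrite(f"pics/{n}0.png",im[...,::-1])
    print(n,{k:np.round(v,4).tolist() for k,v in ctrl.camera_params(n).items() if not isinstance(v,str)})
print(o)
E
```

```text
pics
scene {'vfov': 52.4989, 'cx': 281.899, 'cy': 206.4384, 'R': [[0.619, -0.785, 0.0237], [-0.3986, -0.3401, -0.8517], [0.6767, 0.5178, -0.5234]], 't': [-300.819, 301.9958, 1344.6196]}
side {'vfov': 56.1559, 'cx': 282.9004, 'cy': 210.914, 'R': [[0.9904, -0.1383, -0.0046], [-0.0839, -0.5735, -0.8149], [0.1101, 0.8074, -0.5796]], 't': [-537.1126, 144.6361, 1512.3866]}
wrist {'vfov': 59.7362, 'cx': 283.2803, 'cy': 204.6808, 'T_tool_cam': [[0.0005, -0.9633, -0.2686, 73.8882], [1.0, 0.0004, 0.0002, 0.4203], [-0.0001, -0.2686, 0.9633, -162.3502], [0.0, 0.0, 0.0, 1.0]]}
{'t': 0.1, 'qpos': array([-1.21799423e+00,  4.23755395e-01,  1.63060815e+00,  2.82803141e-05,
        1.08862195e+00, -1.89816865e-02]), 'qvel': array([-1.08569829e-05, -1.69348078e-03, -7.81805191e-05, -6.43468956e-05,
        1.33117263e-03, -7.33411247e-04]), 'joint_torque': array([-9.35460994e-04, -5.45615101e+01, -2.74325734e+01,  6.44782651e-02,
        1.87880028e-02, -3.12550173e-05]), 'ee_pos': array([ 226.9146115 , -581.80634517,  221.98720877]), 'orientation': array([-3.08611855e+00, -5.80364108e-01,  3.24545530e-04]), 'ft_force': array([0.77570815, 0.18132857, 0.21244433]), 'moment': array([-0.04125339, -0.01068197, -0.07075687]), 'grasp_force': 0.0, 'width': 87.51245201218636}
```

View pics/scene0.png

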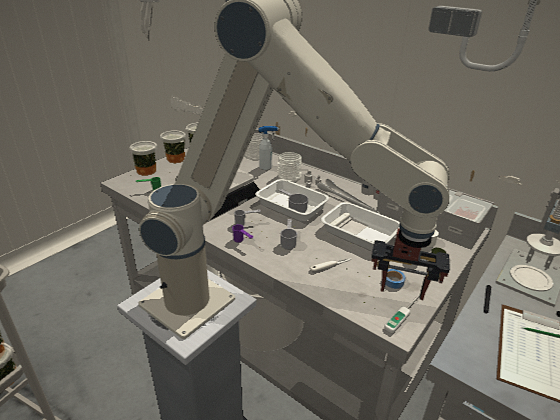

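View pics/side0.png

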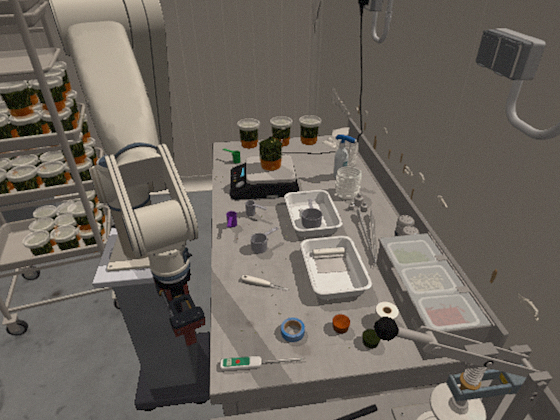

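The scene view shows the small grey cup at about (240,217), the purple look-alike (238,234), the medium cup (288,238), tray_b with the large cup (298,202), tray_a with the scraper (342,220), and the peeler (328,266). In the side view these are at (250,208), (232,219), (259,243), (311,217), (328,253) and (265,282). The green look-alike is at (236,156).

Candidates for cup_small in the side view: grey (250,208), purple (232,219), green (236,156). I choose the grey one and will check it in a close crop.

```bash
python3 - <<'E'
import cv2
a=cv2.imread("pics/side0.png")[190:300,215:375]; cv2.imwrite("pics/c1.png",cv2.resize(a,None,fx=5,fy=5,interpolation=cv2.INTER_CUBIC))
E
cat > h.py <<'E'
import numpy as np,cv2
from workcell import ctrl
from scipy.spatial.transform import Rotation as Rn
def cam(n):
    p=ctrl.camera_params(n); f=210/np.tan(np.radians(p["vfov"])/2)
    K=np.array([[f,0,p["cx"]],[0,f,p["cy"]],[0,0,1]])
    if n=="wrist":
        o=ctrl.get_obs(); T=np.eye(4); T[:3,:3]=Rn.from_rotvec(o["orientation"]).as_matrix(); T[:3,3]=o["ee_pos"]
        M=T@np.array(p["T_tool_cam"]); R=M[:3,:3].T; t=-R@M[:3,3]
    else: R=np.array(p["R"]); t=np.array(p["t"])
    return K,R,t
def ray(c,uv):
    K,R,t=c; d=R.T@np.linalg.solve(K,[uv[0],uv[1],1]); return -R.T@t,d/np.linalg.norm(d)
def onz(c,uv,z):
    o,d=ray(c,uv); return o+d*(z-o[2])/d[2]
def tri(l):  # [(cam,uv)...] -> point, residual
    A=0;b=0;L=[ray(c,u) for c,u in l]
    for o,d in L:
        P=np.eye(3)-np.outer(d,d); A=A+P; b=b+P@o
    x=np.linalg.solve(A,b); return x,[round(float(np.linalg.norm(np.cross(x-o,d))),1) for o,d in L]
def proj(c,X):
    K,R,t=c; p=K@(R@np.array(X)+t); return p[:2]/p[2]
def shot(n,name):
    c=cam(n); im=ctrl.get_image(n)[...,::-1].copy(); cv2.imwrite(f"pics/{name}.png",im)
    np.savez(f"pics/{name}.npz",K=c[0],R=c[1],t=c[2]); return c,im
def load(name):
    z=np.load(f"pics/{name}.npz"); return (z["K"],z["R"],z["t"]),cv2.imread(f"pics/{name}.png")
def goto(xyz,yaw=None,yto=None):
    """tool-frame shift & turn from present pose to xyz (tool down); yaw=direction (rad) of closing line (tool y), mod pi"""
    o=ctrl.get_obs(); R=Rn.from_rotvec(o["orientation"]).as_matrix()
    print("lin(tool)",np.round(R.T@(np.array(xyz)-o["ee_pos"]),1),"tcp",np.round(o["ee_pos"],1),"w",round(o["width"],1))
    if yaw is not None:
        y=R[:,1]; cur=np.arctan2(y[1],y[0]); d=(yaw-cur+np.pi/2)%np.pi-np.pi/2
        print("turn about tool z",round(-d,3),"or",round(-d+np.pi if d>0 else -d-np.pi,3),"q6",round(o["qpos"][5],2))
E
python3 - <<'E'
import sys; sys.path.insert(0,'.')
from h import *
s=cam("side"); c=cam("scene")
for n,a,b,z in [("small",(250,208),(240,217),30),("purple",(232,219),(238,234),30),("med",(259,243),(288,238),30),("large",(311,217),(298,202),30),("trayA",(336,267),(358,228),25),("trayB",(313,213),(290,200),25),("peel",(265,282),(328,266),8)]:
    print(n,onz(s,a,z).round(),onz(c,b,z).round(),tri([(s,a),(c,b)])[0].round())
E
```

```text
small [424. 169.  30.] [436. 177.  30.] [425. 165.  37.]
purple [346. 101.  30.] [345. 102.  30.] [346. 103.  29.]
med [442. -67.  30.] [447. -59.  30.] [443. -64.  31.]
large [669.  68.  30.] [683.  68.  30.] [666.  56.  41.]
trayA [ 699. -231.   25.] [ 683. -225.   25.] [ 704. -215.   10.]
trayB [684. 101.  25.] [681. 110.  25.] [687. 114.  18.]
peel [ 445. -251.    8.] [ 429. -252.    8.] [ 445. -241.   -5.]
```

View pics/c1.png

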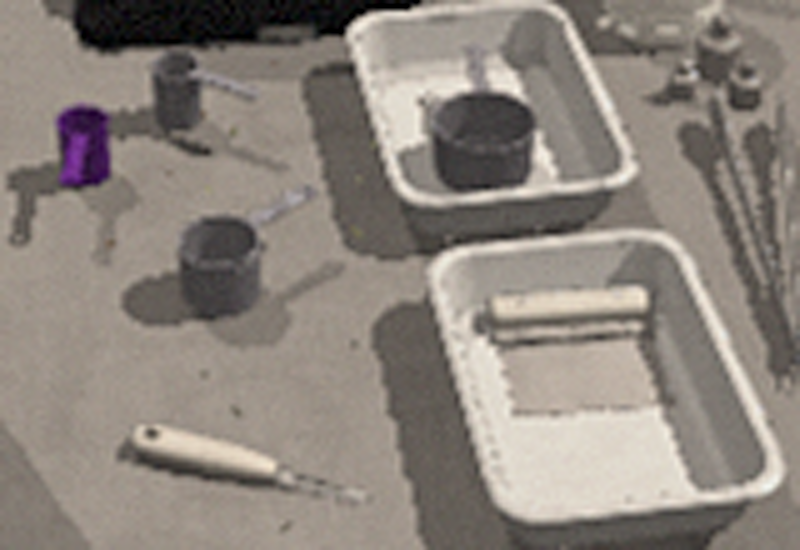

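The crop confirms it: the grey small cup at crop (178,90) has its handle to the right, and the purple one at (83,148) is the look-alike. The medium cup is at (220,265), the large cup with its handle pointing away is in the far tray, and the scraper is in the near tray. Next I take wrist views from two places.

```bash
python3 -m pendant '{"grip":[1,1,1,1,1,1,1,1,1,1,1,1],"linear":[[30,-20,-6],[30,-20,-6],[30,-20,-6],[30,-20,-6],[30,-20,-6],[30,-20,-6],[30,-20,-6],[30,-20,-6],[30,-20,-6],[30,-20,-6],[30,-20,-6],[30,-20,-6]],"angular":[[0,0,0],[0,0,0],[0,0,0],[0,0,0],[0,0,0],[0,0,0],[0,0,0],[0,0,0],[0,0,0],[0,0,0],[0,0,0],[0,0,0]]}'
python3 -c "
from h import *
shot('wrist','w1')"
python3 -m pendant '{"grip":[1,1,1,1,1,1,1,1,1],"linear":[[20,-25,0],[20,-25,0],[20,-25,0],[20,-25,0],[20,-25,0],[20,-25,0],[20,-25,0],[0,0,0],[0,0,0]],"angular":[[0,0,0],[0,0,0],[0,0,0],[0,0,0],[0,0,0],[0,0,0],[0,0,0],[0,0,0],[0,0,0]]}'
python3 -c "
from h import *
c,im=shot('wrist','w2')
_,a=load('w1')
cv2.imwrite('pics/w12.png',np.vstack([a,im])[:, :].copy() if 0 else cv2.resize(np.hstack([a,im]),(800,300)))
print(ctrl.get_obs()['ee_pos'])"
```

```text
t: 1.15
ee_pos: [475.8, -226.2, 294.9]
orientation: [-3.087, -0.581, 0.0]
ft_force: [0.3, -0.4, -0.5]
width: 87.7
grasp_force: 0.0
t: 1.95
ee_pos: [542.1, -13.0, 294.3]
orientation: [3.087, 0.585, -0.001]
ft_force: [0.2, -0.2, -0.1]
width: 87.7
grasp_force: 0.0
[541.84808447 -13.97795592 294.32120928]
```

View pics/w12.png

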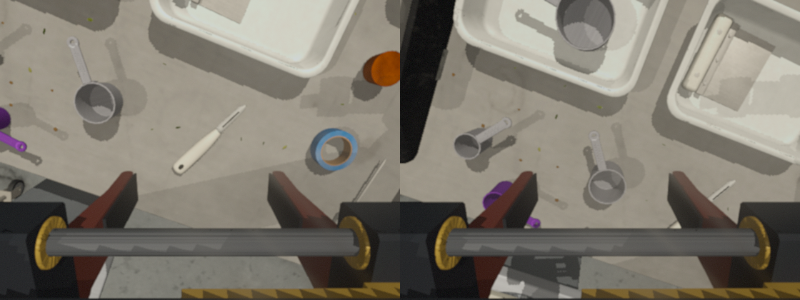

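The left wrist view shows the medium cup at about (98,100), handle tip (72,44), and the peeler from (180,167) to (240,110). The right view shows the small cup (468,145), handle tip (508,122), the medium cup (606,185), handle tip (594,135), purple (495,195), the large cup (588,25) and the scraper (712,60). One more view farther out covers the trays.

```bash
python3 -m pendant '{"grip":[1,1,1,1,1,1],"linear":[[30,-8,0],[30,-8,0],[30,-8,0],[30,-8,0],[0,0,0],[0,0,0]],"angular":[[0,0,0],[0,0,0],[0,0,0],[0,0,0],[0,0,0],[0,0,0]]}'
python3 -c "
from h import *
c,im=shot('wrist','w3')
_,a=load('w2')
cv2.imwrite('pics/w23.png',np.vstack([a[:290],im[:290]]))
for n in ('w1','w2'):
    c,im=load(n); h=cv2.cvtColor(im,cv2.COLOR_BGR2HSV)
    m=cv2.inRange(im,(150,170,175),(255,255,255)); m[290:]=0
    k,l,s,ce=cv2.connectedComponentsWithStats(m)
    print(n,[(s[i].tolist()) for i in range(1,k) if s[i,4]>100])
"
```

```text
t: 2.5
ee_pos: [642.5, 58.4, 293.9]
orientation: [3.087, 0.58, -0.002]
ft_force: [-0.7, -0.5, -0.8]
width: 87.9
grasp_force: 0.0
w1 [[209, 0, 294, 108, 17798], [304, 147, 40, 35, 204], [243, 181, 65, 61, 1162]]
w2 [[75, 0, 300, 135, 16737], [374, 0, 186, 228, 18383], [497, 0, 63, 29, 616], [401, 23, 63, 103, 2035], [426, 41, 42, 77, 488], [434, 253, 35, 28, 126]]
```

View pics/w23.png

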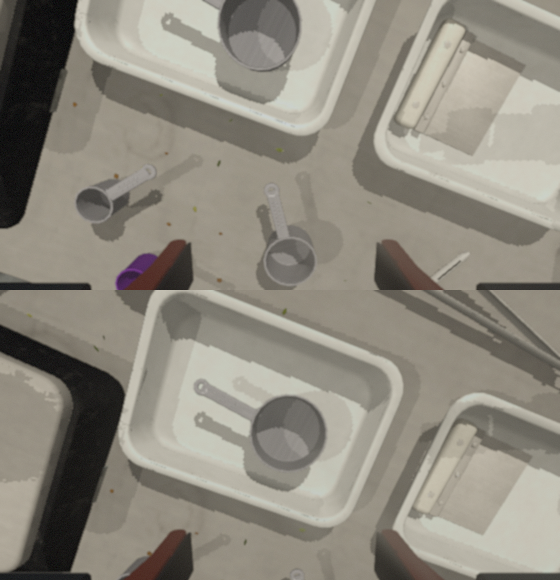

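In the top half (w2) the small cup's rim is at about (96,203), handle tip (152,170), and the medium rim is at (289,258), tip (269,187). In the bottom half (w3, row minus 290) the large rim is at (289,143), tip (198,96), and both trays and the scraper are visible. I'll refine these on enlarged panels.

```bash
python3 - <<'E'
from h import *
P=[]
for n,x,y in [("w1",70,45),("w2",220,175),("w2",60,140),("w3",195,80)]:
    c,im=load(n); a=im[y:y+117,x:x+160]
    a=cv2.resize(a,None,fx=2.5,fy=2.5,interpolation=cv2.INTER_CUBIC)[:292]
    a=cv2.convertScaleAbs(a,alpha=1.3)
    for i in range(0,160,20): cv2.line(a,(int(i*2.5),0),(int(i*2.5),6),(0,0,255),1); cv2.putText(a,str(x+i),(int(i*2.5)+2,16),0,.35,(0,0,255),1)
    for i in range(20,117,20): cv2.line(a,(0,int(i*2.5)),(6,int(i*2.5)),(0,0,255),1); cv2.putText(a,str(y+i),(8,int(i*2.5)+4),0,.35,(0,0,255),1)
    P.append(a)
cv2.imwrite("pics/p4.png",np.vstack([np.hstack(P[:2]),np.hstack(P[2:])]))
# peeler
c1,im=load("w1"); m=cv2.inRange(im,(150,170,175),(255,255,255))
ys,xs=np.nonzero(m[175:245,235:345]);p=np.c_[xs+235,ys+175].astype(np.float32)
W=np.array([onz(c1,q,10)[:2] for q in p]);mu=W.mean(0);u,s,v=np.linalg.svd(W-mu,full_matrices=False);d=v[0]
if d[0]<0:d=-d
t=(W-mu)@d
print("handle c",mu,"dir",d,"yaw",np.arctan2(d[1],d[0]),"ends",mu+d*t.min(),mu+d*t.max(),t.max()-t.min())
# height from side view: handle end
s=cam("side"); cs,_=s,0; ims=cv2.imread("pics/side0.png"); ms=cv2.inRange(ims[265:300,230:280],(120,140,150),(255,255,255)); ys,xs=np.nonzero(ms)
pc=np.array([xs.mean()+230,ys.mean()+265]); print("side centroid",pc,len(xs),"tri",tri([(c1,p.mean(0)),(s,pc)]))
E
```

```text
handle c [ 418.19102599 -238.64043299] dir [ 0.90877789 -0.41728018] yaw -0.4304504195819629 ends [ 368.93754593 -216.02489509] [ 475.89499748 -265.13615173] 117.69372103154774
side centroid [254.27356625 281.76137113] 1517 tri (array([ 412.2584087 , -238.70787321,    0.46703249]), [3.6, 3.6])
```

View pics/p4.png

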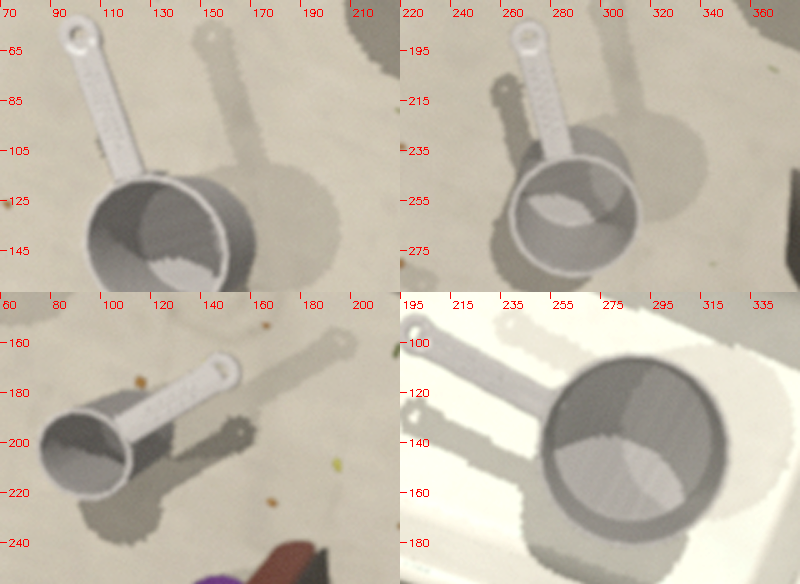

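Readings, full-resolution pixels: medium rim centre w1 (133.4,145) with tip (102,51); w2 (289.8,261) with tip (271,183). Small rim centre w2 (94.2,204.4) with tip (156,167). Large rim centre w3 (289,142.6) with tip (195,94).

```bash
python3 - <<'E'
from h import *
w1,w2,w3=[load(n)[0] for n in("w1","w2","w3")]; s=cam("side")
def rep(n,z,cs,tip,k):
    print(n,"tri",[np.round(x,1) for x in tri(cs)]) 
    for c,u in cs: print("  onz",onz(c,u,z).round(1))
    a=onz(*cs[0],z);b=onz(cs[0][0],tip,z);print("  tip",b.round(1),"yaw",round(float(np.arctan2(*(b-a)[[1,0]])),3),"len",np.linalg.norm(b-a).round(1))
rep("med",53,[(w2,(289.8,261)),(w1,(133.4,145)),(s,(259.2,238))],(271,183),0)
rep("small",56,[(w2,(94.2,204.4)),(s,(250.2,202.4))],(156,167),0)
rep("large",52,[(w3,(289,142.6)),(w2,(260,32)),(s,(312,214))],(195,94),0)
# trays: rim corners outer, z=50
for n,c,q in [("B w3",w3,[(160,0),(400,92),(322,235),(124,142)]),("A w2",w2,[(432,0),(376,150)])]:
    print(n,[onz(c,u,50).round()[:2].tolist() for u in q])
print("scraper bar ends", [onz(w2,u,18).round()[:2].tolist() for u in [(453,24),(410,122)]], "blade far corners",[onz(w2,u,4).round()[:2].tolist() for u in [(524,66),(474,155)]])
# side view tray A outer rim corners from crop
for u in [(435,262),(660,232),(782,475),(510,515)]: print(onz(s,(215+u[0]/5,190+u[1]/5),50).round()[:2].tolist(),end=" ")
print(proj(w1,[445,-250,8]), ctrl.get_obs()["t"])
E
```

```text
med tri [array([443. , -61.5,  50.1]), array([0.5, 0.5, 0.8])]
  onz [443.9 -60.6  53. ]
  onz [443.3 -62.7  53. ]
  onz [443.6 -65.3  53. ]
  tip [524.7  -5.5  53. ] yaw 0.598 len 97.8
small tri [array([427.5, 173.5,  55.2]), array([0.6, 0.6])]
  onz [428.4 172.9  56. ]
  onz [427. 173.  56.]
  tip [495.6 119.5  56. ] yaw -0.672 len 85.8
large tri [array([670.9,  62.7,  47.5]), array([3. , 3.8, 1.3])]
  onz [674.3  63.5  52. ]
  onz [666.6  60.9  52. ]
  onz [670.4  58.4  52. ]
  tip [685.5 174.9  52. ] yaw 1.47 len 111.9
B w3 [[758.0, 235.0], [766.0, -27.0], [588.0, -13.0], [609.0, 233.0]]
A w2 [[757.0, -88.0], [602.0, -100.0]]
scraper bar ends [[756.0, -129.0], [645.0, -132.0]] blade far corners [[752.0, -232.0], [639.0, -229.0]]
[599.0, -110.0] [773.0, -100.0] [784.0, -355.0] [602.0, -364.0] [291.60359636 193.98737248] 2.55
```

```bash
python3 -c "
from h import *
goto([437,-247,100],-0.43+np.pi/2)
o=ctrl.get_obs();print(o['qpos'].round(2))"
```

```text
lin(tool) [-300.9  210.   194.5] tcp [641.7  57.9 294. ] w 87.5
turn about tool z 0.801 or -2.341 q6 1.27
[ 0.07  0.38  1.52 -0.    1.24  1.27]
```

```bash
python3 -m pendant '{"grip":[1,1,1,1,1,1,1,1,1,1,1,1],"linear":[[-25,17.5,13],[-25,17.5,13],[-25,17.5,13],[-25,17.5,13],[-25,17.5,13],[-25,17.5,13],[-25,17.5,13],[-25,17.5,13],[-25,17.5,13],[-25,17.5,13],[-25,17.5,13],[-25,17.5,13]],"angular":[[0,0,0],[0,0,0],[0,0,0],[0,0,0],[0,0,0],[0,0,0],[0,0,0],[0,0,0],[0,0,0],[0,0,0],[0,0,0],[0,0,0]]}' | head -2
python3 -m pendant '{"grip":[0.3,0.3,0.3,0.3,0.3,0.3,0.3,0.3,0.3],"linear":[[0,0,6],[0,0,6],[0,0,6],[0,0,6],[0,0,6],[0,0,6],[0,0,6],[0,0,0],[0,0,0]],"angular":[[0,0,0.1],[0,0,0.1],[0,0,0.1],[0,0,0.1],[0,0,0.1],[0,0,0.1],[0,0,0.1],[0,0,0.1],[0,0,0]]}' | head -2
python3 - <<'E'
from h import *
goto([437,-247,4],-0.43+np.pi/2)
c,im=shot("wrist","w4")
for n,z in (("side",8),):
    pass
m=cv2.inRange(im,(150,170,175),(255,255,255)); k,l,s,ce=cv2.connectedComponentsWithStats(m)
for i in range(1,k):
    if s[i,4]>300: print(s[i].tolist(), onz(c,ce[i],12).round(1))
print([proj(c,p).round() for p in ([369,-216,10],[446,-251.5,10])])
E
```

```text
t: 3.55
ee_pos: [436.3, -246.9, 138.7]
t: 4.3
ee_pos: [437.2, -245.7, 96.8]
lin(tool) [ 0.5  1.3 92.8] tcp [ 437.2 -245.7   96.8] w 56.9
turn about tool z -0.003 or 3.138 q6 1.47
[0, 0, 88, 51, 2164] [ 615.5 -157.1   12. ]
[278, 92, 15, 72, 508] [ 485.8 -267.6   12. ]
[270, 169, 30, 135, 3224] [ 422.2 -240.2   12. ]
[array([285., 304.]), array([286., 196.])]
```

View pics/w4.png

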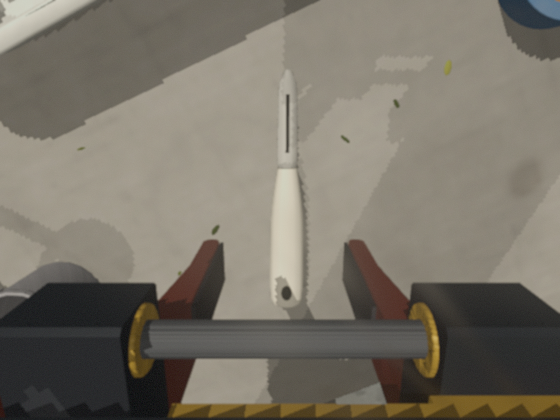

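The peeler is centred between the fingers, handle end at (286,300) and junction at (287,168), aligned with the tool. I descend and grip.

```bash
python3 -m pendant '{"grip":[0.3,0.3,0.3,0.3,-1,-1,-1,-1,-1,-1,-1],"linear":[[0,0.5,30],[0,0.5,30],[0,0,20],[0,0,12],[0,0,0],[0,0,0],[0,0,0],[0,0,0],[0,0,-30],[0,0,-40],[0,0,-40]],"angular":[[0,0,0],[0,0,0],[0,0,0],[0,0,0],[0,0,0],[0,0,0],[0,0,0],[0,0,0],[0,0,0],[0,0,0],[0,0,0]]}'
python3 -c "
from h import *
goto([697,-272,115],np.pi)
c,im=shot('wrist','w5')"
```

```text
t: 5.27
ee_pos: [438.1, -245.8, 116.2]
orientation: [-3.07, 0.667, 0.002]
ft_force: [0.5, -0.3, 0.4]
width: 14.2
grasp_force: 0.0
lin(tool) [246.4 -83.5   0.9] tcp [ 438.1 -245.8  116.2] w 14.2
turn about tool z 1.143 or -1.998 q6 1.46
```

View pics/w5.png

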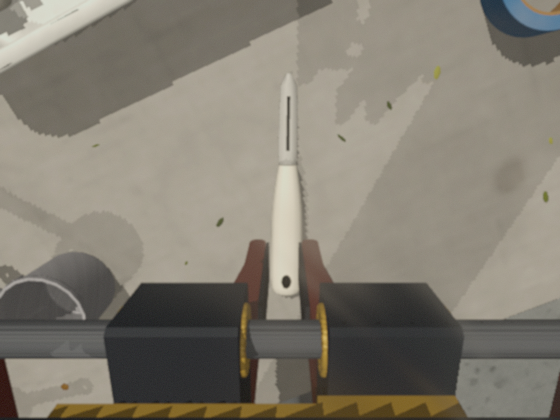

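The fingers are slow (about 75 mm/s), so they lifted before closing. The peeler is still in place at (287,230). I retry with more waiting rows.

```bash
python3 -m pendant '{"grip":[0.1,0.1,0.1,0.1,0.1,0.1,0.1,0.1,0.1],"linear":[[0,0,10],[0,0,10],[0,0,10],[0,0,10],[0,0,20],[0,0,20],[0,0,20],[0,0,12],[0,0,0]],"angular":[[0,0,0],[0,0,0],[0,0,0],[0,0,0],[0,0,0],[0,0,0],[0,0,0],[0,0,0],[0,0,0]]}'
python3 -m pendant '{"grip":[-1,-1,-1,-1,-1,-1,-1,-1,-1],"linear":[[0,0,0],[0,0,0],[0,0,0],[0,0,0],[0,0,0],[0,0,0],[0,0,0],[0,0,0],[0,0,0]],"angular":[[0,0,0],[0,0,0],[0,0,0],[0,0,0],[0,0,0],[0,0,0],[0,0,0],[0,0,0],[0,0,0]]}'
```

```text
t: 6.07
ee_pos: [437.0, -245.1, 0.6]
orientation: [-3.068, 0.667, 0.008]
ft_force: [0.3, 0.8, -0.5]
width: 48.2
grasp_force: 0.0
t: 6.82
ee_pos: [438.7, -246.1, 2.7]
orientation: [3.07, -0.667, 0.0]
ft_force: [-1.0, -0.2, -1.3]
width: 21.6
grasp_force: 30.0
```

```bash
python3 -m pendant '{"grip":[-1,-1,-1,-1,-1,-1,-1,-1,-1,-1,-1,-1],"linear":[[0,0,-30],[0,0,-40],[0,0,-40],[31,-10.5,0],[31,-10.5,0],[31,-10.5,0],[31,-10.5,0],[31,-10.5,0],[31,-10.5,0],[31,-10.5,0],[31,-10.5,0],[0,0,0]],"angular":[[0,0,0],[0,0,0],[0,0,0],[0,0,0],[0,0,0],[0,0,0],[0,0,0],[0,0,0],[0,0,0],[0,0,0],[0,0,0],[0,0,0]]}'
python3 -m pendant '{"grip":[-1,-1,-1,-1,-1,-1,-1,-1,-1],"linear":[[0,0,0],[0,0,0],[0,0,0],[0,0,0],[0,0,0],[0,0,0],[0,0,0],[0,0,0],[0,0,0]],"angular":[[0,0,-0.12],[0,0,-0.12],[0,0,-0.12],[0,0,-0.12],[0,0,-0.12],[0,0,-0.12],[0,0,-0.12],[0,0,-0.12],[0,0,-0.12]]}' | head -1
python3 -m pendant '{"grip":[-1,-1,-1,-1,-1,-1,-1,-1,-1,-1],"linear":[[0,0,0],[0,0,0],[0,0,0],[0,0,0],[0,0,0],[0,0,0],[0,0,0],[0,0,0],[0,0,0],[0,0,0]],"angular":[[0,0,-0.12],[0,0,-0.12],[0,0,-0.12],[0,0,-0.12],[0,0,-0.12],[0,0,-0.12],[0,0,-0.12],[0,0,-0.08],[0,0,0],[0,0,0]]}'
python3 -c "
from h import *
goto([697,-272,7],np.pi)
c,im=shot('wrist','w6')
cv2.imwrite('pics/w6v.png',cv2.resize(im,None,fx=1,fy=1))"
```

```text
t: 7.82
ee_pos: [704.5, -272.9, 112.8]
orientation: [3.07, -0.665, 0.008]
ft_force: [-1.4, 0.9, 0.2]
width: 21.8
grasp_force: 30.0
t: 8.57
t: 9.4
ee_pos: [698.5, -272.5, 112.4]
orientation: [-2.223, -2.219, 0.001]
ft_force: [0.2, -0.3, -1.4]
width: 21.7
grasp_force: 30.0
lin(tool) [  0.5  -1.4 105.4] tcp [ 698.5 -272.5  112.4] w 21.7
turn about tool z -0.002 or 3.14 q6 -0.39
```

View pics/w6v.png

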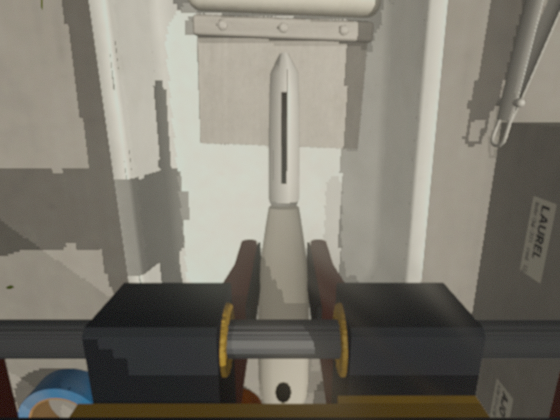

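The peeler hangs aligned over tray_a, blade tip at (283,55) short of the clamp strip at y≈28, with the floor between x≈170 and 350. I lower it and release.

```bash
python3 -m pendant '{"grip":[-1,-1,-1,-1,-1,-1,-1],"linear":[[0,-1.4,30],[0,0,30],[0,0,20],[0,0,12],[0,0,7],[0,0,5],[0,0,0]],"angular":[[0,0,0],[0,0,0],[0,0,0],[0,0,0],[0,0,0],[0,0,0],[0,0,0]]}'
python3 -m pendant '{"grip":[0.1,0.1,0.1,0.1,0.1,0.1,0.1,0.1,0.1,0.1],"linear":[[0,0,0],[0,0,0],[0,0,0],[0,0,0],[0,0,0],[0,0,-10],[0,0,-20],[0,0,-40],[0,0,-40],[0,0,-40]],"angular":[[0,0,0],[0,0,0],[0,0,0],[0,0,0],[0,0,0],[0,0,0],[0,0,0],[0,0,0],[0,0,0],[0,0,0]]}'
python3 -c "
from h import *
shot('wrist','w7')
goto([499,-24,130],0.598+np.pi/2)"
```

```text
t: 10.03
ee_pos: [697.8, -272.7, 8.4]
orientation: [-2.221, -2.222, 0.0]
ft_force: [-0.1, 0.8, -1.4]
width: 21.6
grasp_force: 30.0
t: 10.87
ee_pos: [697.4, -272.5, 160.7]
orientation: [-2.22, -2.222, 0.0]
ft_force: [1.6, 0.6, 0.4]
width: 48.2
grasp_force: 0.0
lin(tool) [ 250.8 -203.2   37.4] tcp [ 702.  -274.4  171.1] w 48.2
turn about tool z 0.974 or -2.168 q6 -0.39
```

```bash
python3 -m pendant '{"grip":[0.1,0.1,0.1,0.1,0.1,0.1,0.1,0.1],"linear":[[31,-25,0],[31,-25,0],[31,-25,0],[31,-25,0],[31,-25,0],[31,-25,0],[31,-25,0],[31,-25,0]],"angular":[[0,0,0],[0,0,0],[0,0,0],[0,0,0],[0,0,0],[0,0,0],[0,0,0],[0,0,0]]}' | head -2
python3 -m pendant '{"grip":[0.1,0.1,0.1,0.1,0.1,0.1,0.1,0.1,0.1,0.1],"linear":[[0,0,10],[0,0,10],[0,0,10],[0,0,10],[0,0,10],[0,0,10],[0,0,0],[0,0,0],[0,0,0],[0,0,0]],"angular":[[0,0,0.122],[0,0,0.122],[0,0,0.122],[0,0,0.122],[0,0,0.122],[0,0,0.122],[0,0,0.122],[0,0,0.122],[0,0,0],[0,0,0]]}' | head -2
python3 - <<'E'
from h import *
goto([499,-24,43],0.598+np.pi/2)
c,im=shot("wrist","w8")
cc,b=load("w7")
# peeler check: bright warm handle in w7 and expected positions of strip in w8
print("exp strip tip/near",proj(c,[525.3,-5.9,53]).round(),proj(c,[470,-44,53]).round())
r=im[:, :]; hsv=cv2.cvtColor(im,cv2.COLOR_BGR2HSV)
e=cv2.Canny(cv2.GaussianBlur(cv2.cvtColor(im,cv2.COLOR_BGR2GRAY),(3,3),0),50,120)
ct=proj(c,[525.3,-5.9,53]); 
for X in ([518,-11,53],[508,-18,53]):
    u,v=proj(c,X).round().astype(int); g=im[v,max(0,u-40):u+40].mean(1).round().astype(int); print((u,v),g[::2].tolist())
E
```

```text
t: 11.58
ee_pos: [496.3, -23.7, 159.4]
t: 12.42
ee_pos: [497.9, -24.9, 99.2]
lin(tool) [ 1.4 -0.1 56.2] tcp [497.9 -24.9  99.2] w 48.3
turn about tool z 0.002 or -3.14 q6 0.9
exp strip tip/near [282. 175.] [282. 281.]
(np.int64(282), np.int64(190)) [158, 158, 158, 159, 160, 160, 160, 160, 160, 161, 150, 155, 163, 165, 161, 152, 152, 152, 155, 157, 156, 158, 162, 165, 165, 150, 161, 162, 161, 161, 162, 160, 161, 160, 161, 161, 161, 161, 160, 156]
(np.int64(282), np.int64(210)) [150, 141, 133, 119, 118, 117, 125, 141, 157, 159, 158, 157, 147, 156, 164, 163, 164, 161, 163, 165, 164, 165, 166, 161, 156, 164, 162, 161, 161, 161, 161, 161, 160, 161, 158, 161, 160, 160, 159, 151]
```

```bash
python3 -m pendant '{"grip":[0.1,0.1,0.1,0.1,-1,-1,-1,-1,-1,-1,-1,-1],"linear":[[1.4,-2,25],[0,0,20],[0,0,11],[0,0,0],[0,0,0],[0,0,0],[0,0,0],[0,0,0],[0,0,0],[0,0,0],[0,0,0],[0,0,0]],"angular":[[0,0,0],[0,0,0],[0,0,0],[0,0,0],[0,0,0],[0,0,0],[0,0,0],[0,0,0],[0,0,0],[0,0,0],[0,0,0],[0,0,0]]}'
python3 -m pendant '{"grip":[-1,-1,-1,-1,-1],"linear":[[0,0,-10],[0,0,-20],[0,0,-30],[0,0,-40],[0,0,0]],"angular":[[0,0,0],[0,0,0],[0,0,0],[0,0,0],[0,0,0]]}'
python3 - <<'E'
from h import *
o=ctrl.get_obs(); print(o["moment"])
c,im=shot("wrist","w9"); shot("side","s9"); shot("scene","c9")
E
```

```text
t: 13.47
ee_pos: [498.1, -22.4, 43.0]
orientation: [3.003, 0.922, 0.002]
ft_force: [1.3, -0.1, 2.5]
width: 13.1
grasp_force: 30.0
t: 13.88
ee_pos: [501.2, -22.7, 148.9]
orientation: [3.0, 0.921, 0.014]
ft_force: [2.4, 0.3, -0.8]
width: 13.0
grasp_force: 30.0
[ 0.05153906 -0.17184489 -0.00299718]
```

```bash
python3 - <<'E'
from h import *
c,im=load("w3"); g=cv2.GaussianBlur(cv2.cvtColor(im,cv2.COLOR_BGR2GRAY),(3,3),0)
ax=np.array([673,62.5]);
for nm,y in (("y=62",62),("y=100",100),("y=130",130)):
    xs=np.arange(560,800,3); v=[]
    for x in xs:
        p=proj(c,[x,y,50]); u,w=p.round().astype(int)
        v.append(int(g[w,u]) if 0<=u<560 and 0<=w<285 else -1)
    print(nm); print(dict(zip(xs.tolist(),v)))
y=np.arange(-60,10,3); print("end",dict(zip(y.tolist(),[int(g[tuple(proj(c,[690,q,50]).round().astype(int)[::-1])]) for q in y])))
goto([728.4,100.2,149],0.598+np.pi/2)
E
```

```text
y=62
{560: 133, 563: 111, 566: 110, 569: 110, 572: 109, 575: 108, 578: 107, 581: 128, 584: 172, 587: 188, 590: 197, 593: 188, 596: 179, 599: 176, 602: 176, 605: 176, 608: 142, 611: 112, 614: 120, 617: 126, 620: 138, 623: 143, 626: 144, 629: 141, 632: 127, 635: 111, 638: 110, 641: 114, 644: 133, 647: 133, 650: 132, 653: 132, 656: 131, 659: 131, 662: 133, 665: 141, 668: 145, 671: 144, 674: 144, 677: 124, 680: 110, 683: 110, 686: 111, 689: 110, 692: 110, 695: 110, 698: 110, 701: 110, 704: 109, 707: 109, 710: 103, 713: 126, 716: 178, 719: 179, 722: 191, 725: 196, 728: 189, 731: 153, 734: 146, 737: 145, 740: 144, 743: 144, 746: 144, 749: 143, 752: 142, 755: 133, 758: 127, 761: 122, 764: 122, 767: 122, 770: 138, 773: 180, 776: 190, 779: 192, 782: 134, 785: 128, 788: 135, 791: 142, 794: 143, 797: 143}
y=100
{560: 122, 563: 105, 566: 107, 569: 108, 572: 109, 575: 109, 578: 109, 581: 135, 584: 180, 587: 192, 590: 195, 593: 180, 596: 180, 599: 180, 602: 180, 605: 180, 608: 180, 611: 184, 614: 189, 617: 195, 620: 197, 623: 187, 626: 173, 629: 154, 632: 149, 635: 145, 638: 145, 641: 146, 644: 14
[... 945 characters left out ...]
88, 692: 197, 695: 189, 698: 180, 701: 180, 704: 181, 707: 180, 710: 183, 713: 194, 716: 196, 719: 196, 722: 197, 725: 196, 728: 155, 731: 145, 734: 146, 737: 145, 740: 144, 743: 144, 746: 142, 749: 142, 752: 139, 755: 128, 758: 124, 761: 123, 764: 121, 767: 125, 770: 169, 773: 187, 776: 195, 779: 173, 782: 126, 785: 126, 788: 139, 791: 142, 794: 142, 797: 140}
end {-60: 147, -57: 147, -54: 144, -51: 133, -48: 134, -45: 134, -42: 134, -39: 136, -36: 168, -33: 184, -30: 192, -27: 185, -24: 159, -21: 159, -18: 159, -15: 161, -12: 162, -9: 165, -6: 178, -3: 190, 0: 181, 3: 178, 6: 180, 9: 181}
lin(tool) [260.   28.2  -5.7] tcp [497.4 -22.4 143.1] w 13.2
turn about tool z -0.002 or 3.139 q6 0.91
```

```bash
python3 -m pendant '{"grip":[-1,-1,-1,-1,-1,-1,-1,-1,-1,-1,-1],"linear":[[32.5,3.5,0],[32.5,3.5,0],[32.5,3.5,0],[32.5,3.5,0],[32.5,3.5,0],[32.5,3.5,0],[32.5,3.5,0],[32.5,3.5,0],[0,0,0],[0,0,0],[0,0,0]],"angular":[[0,0,0],[0,0,0],[0,0,0],[0,0,0],[0,0,0],[0,0,0],[0,0,0],[0,0,0],[0,0,0],[0,0,0],[0,0,0]]}'
python3 - <<'E'
from h import *
goto([728.4,100.2,48],0.598+np.pi/2)
a=shot("side","s10")[1]; b=shot("scene","c10")[1]; c,w=shot("wrist","w10")
s=cam("side");sc=cam("scene")
o=ctrl.get_obs()["ee_pos"]; z0=o[2]-43
A=np.array([o[0]-67*.826,o[1]-67*.563])
P=[np.r_[A,z0],np.r_[A,z0+53],[673,62.5,52]]
print("side",[proj(s,p).round() for p in P],"scene",[proj(sc,p).round() for p in P],"wrist",[proj(c,p).round() for p in P])
pa=proj(s,P[1]).round().astype(int); pb=proj(sc,P[1]).round().astype(int)
def crop(im,p): 
    return cv2.resize(im[max(0,p[1]-40):p[1]+60,max(0,p[0]-66):p[0]+66],(400,300),interpolation=cv2.INTER_CUBIC)
cv2.imwrite("pics/v10.png",np.hstack([crop(a,pa),crop(b,pb)])); print(pa,pb)
E
```

```text
t: 14.95
ee_pos: [726.5, 99.9, 140.2]
orientation: [-3.002, -0.922, 0.007]
ft_force: [-0.3, -0.1, -0.4]
width: 13.2
grasp_force: 30.0
lin(tool) [ 2.1  1.  92.2] tcp [726.5  99.9 140.2] w 13.2
turn about tool z -0.002 or 3.14 q6 1.1
side [array([313., 204.]), array([313., 193.]), array([312., 213.])] scene [array([298., 189.]), array([299., 178.]), array([298., 199.])] wrist [array([283., 329.]), array([283., 392.]), array([283., 291.])]
[313 193] [299 178]
```

```bash
python3 -m pendant '{"grip":[-1,-1,-1,-1,-1,-1],"linear":[[2,1,20],[0,0,20],[0,0,15],[0,0,10],[0,0,10],[0,0,0]],"angular":[[0,0,0],[0,0,0],[0,0,0],[0,0,0],[0,0,0],[0,0,0]]}'
```

```text
t: 15.6
ee_pos: [729.2, 100.2, 65.4]
orientation: [-3.003, -0.922, 0.005]
ft_force: [0.1, -0.9, -0.4]
width: 13.3
grasp_force: 30.0
```

```bash
python3 -m pendant '{"grip":[-1,-1,-1,-1,-1],"linear":[[0,0,8],[0,0,5],[0,0,3],[0,0,2],[0,0,0]],"angular":[[0,0,0],[0,0,0],[0,0,0],[0,0,0],[0,0,0]]}'
```

```text
t: 16.02
ee_pos: [730.6, 100.6, 49.4]
orientation: [-3.003, -0.922, 0.0]
ft_force: [-0.1, -0.6, -0.4]
width: 13.4
grasp_force: 30.0
```

```bash
python3 -m pendant '{"grip":[-1,-1,-0.35,-0.35,-0.35,-0.35,-0.35],"linear":[[0,0,1.5],[0,0,0],[0,0,0],[0,0,0],[0,0,0],[0,0,0],[0,0,0]],"angular":[[0,0,0],[0,0,0],[0,0,0],[0,0,0],[0,0,0],[0,0,0],[0,0,0]]}'
python3 -m pendant '{"grip":[-0.35,-0.35,-0.35,-0.35,0,0],"linear":[[0,0,-8],[0,0,-15],[0,0,-30],[0,0,-40],[0,0,-40],[0,0,0]],"angular":[[0,0,0],[0,0,0],[0,0,0],[0,0,0],[0,0,0],[0,0,0]]}'
python3 - <<'E'
from h import *
c,w=shot("wrist","w11")
goto([472.6,137.5,100],-0.672+np.pi/2)
print("q",ctrl.get_obs()["qpos"].round(2), "rim",proj(c,[673,62.5,57]).round(),"tip",proj(c,[755,118,57]).round())
E
```

```text
t: 16.6
ee_pos: [730.8, 100.6, 48.4]
orientation: [3.003, 0.922, 0.0]
ft_force: [0.1, -0.0, 0.3]
width: 28.6
grasp_force: 0.0
t: 17.1
ee_pos: [735.9, 101.2, 192.8]
orientation: [3.001, 0.921, 0.024]
ft_force: [1.2, -1.0, 1.2]
width: 38.6
grasp_force: 0.0
lin(tool) [-197.2 -177.6   86.1] tcp [734.4 101.  189.1] w 41.6
turn about tool z 1.268 or -1.874 q6 1.1
q [0.12 0.62 1.38 0.   1.13 1.1 ] rim [278. 277.] tip [278. 166.]
```

```bash
python3 -m pendant '{"grip":[0.1,0.1,0.1,0.1,0.1,0.1,0.1,0.1],"linear":[[-24.5,-22,4],[-24.5,-22,4],[-24.5,-22,4],[-24.5,-22,4],[-24.5,-22,4],[-24.5,-22,4],[-24.5,-22,4],[-24.5,-22,4]],"angular":[[0,0,0],[0,0,0],[0,0,0],[0,0,0],[0,0,0],[0,0,0],[0,0,0],[0,0,0]]}' | head -2
python3 -m pendant '{"grip":[0.1,0.1,0.1,0.1,0.1,0.1,0.1,0.1],"linear":[[0,0,0],[0,0,0],[0,0,0],[0,0,0],[0,0,0],[0,0,0],[0,0,0],[0,0,0]],"angular":[[0,0,-0.117],[0,0,-0.117],[0,0,-0.117],[0,0,-0.117],[0,0,-0.117],[0,0,-0.117],[0,0,-0.117],[0,0,-0.117]]}' | head -2
python3 -m pendant '{"grip":[0.1,0.1,0.1,0.1,0.1,0.1,0.1,0.1,0.1,0.1],"linear":[[0,0,5],[0,0,5],[0,0,5],[0,0,5],[0,0,5],[0,0,5],[0,0,0],[0,0,0],[0,0,0],[0,0,0]],"angular":[[0,0,-0.117],[0,0,-0.117],[0,0,-0.117],[0,0,-0.117],[0,0,-0.117],[0,0,-0.117],[0,0,-0.117],[0,0,-0.117],[0,0,0],[0,0,0]]}' | head -2
python3 - <<'E'
from h import *
goto([472.6,137.5,46],-0.672+np.pi/2)
c,im=shot("wrist","w12s")
ax=np.array([428,173.]); d=np.array([.783,-.623]); n=np.array([.623,.783])
# handle strip lateral profile near grip, and rim ring far edge along axis line
for k in (40,48):
    p=[proj(c,[*(ax+d*k+n*t),56]).round().astype(int) for t in range(-30,31,2)]
    print(k,[(t,int(im[v,u].mean())) for t,(u,v) in zip(range(-30,31,2),p) if 0<=u<560 and 0<=v<420])
p=[proj(c,[*(ax+d*t),56]).round().astype(int) for t in range(-40,60,2)]
print("axial",[(t,int(im[v,u].mean())) for t,(u,v) in zip(range(-40,60,2),p) if 0<=u<560 and 0<=v<420])
p=[proj(c,[*(ax+n*t),56]).round().astype(int) for t in range(-40,41,2)]
print("cross",[(t,int(im[v,u].mean())) for t,(u,v) in zip(range(-40,41,2),p) if 0<=u<560 and 0<=v<420])
E
```

```text
t: 17.82
ee_pos: [467.8, 136.2, 149.2]
t: 18.48
ee_pos: [469.5, 136.2, 149.4]
t: 19.32
ee_pos: [469.6, 136.2, 119.4]
lin(tool) [-1.5  2.9 73.4] tcp [469.6 136.2 119.4] w 48.2
turn about tool z -0.005 or 3.136 q6 -0.64
40 [(-30, 176), (-28, 178), (-26, 176), (-24, 173), (-22, 162), (-20, 161), (-18, 163), (-16, 166), (-14, 165), (-12, 166), (-10, 165), (-8, 165), (-6, 152), (-4, 183), (-2, 179), (0, 182), (2, 181), (4, 185), (6, 182), (8, 178), (10, 179), (12, 180), (14, 178), (16, 177), (18, 175), (20, 172), (22, 173), (24, 175), (26, 176), (28, 175), (30, 174)]
48 [(-30, 181), (-28, 182), (-26, 180), (-24, 179), (-22, 180), (-20, 178), (-18, 165), (-16, 163), (-14, 162), (-12, 162), (-10, 164), (-8, 166), (-6, 158), (-4, 183), (-2, 179), (0, 181), (2, 181), (4, 185), (6, 183), (8, 174), (10, 171), (12, 172), (14, 173), (16, 177), (18, 177), (20, 177), (22, 176), (24, 178), (26, 178), (28, 176), (30, 177)]
axial [(-40, 181), (-38, 181), (-36, 181), (-34, 181), (-32, 180), (-30, 180), (-28, 134), (-26, 129), (-24, 129), (-22, 141), (-20, 133), (-18, 105), (-16, 117), (-14, 114), (-12,
[... 155 characters left out ...]
, (18, 124), (20, 180), (22, 180), (24, 183), (26, 182), (28, 182), (30, 183), (32, 182), (34, 172), (36, 182), (38, 182), (40, 182), (42, 181), (44, 181), (46, 181), (48, 181), (50, 181), (52, 180), (54, 181), (56, 182), (58, 181)]
cross [(-40, 178), (-38, 177), (-36, 178), (-34, 179), (-32, 179), (-30, 176), (-28, 130), (-26, 131), (-24, 131), (-22, 130), (-20, 129), (-18, 100), (-16, 100), (-14, 91), (-12, 115), (-10, 113), (-8, 113), (-6, 112), (-4, 117), (-2, 114), (0, 115), (2, 115), (4, 117), (6, 116), (8, 117), (10, 120), (12, 119), (14, 107), (16, 102), (18, 103), (20, 114), (22, 185), (24, 180), (26, 180), (28, 182), (30, 185), (32, 185), (34, 185), (36, 184), (38, 182), (40, 180)]
```

```bash
python3 -m pendant '{"grip":[0.1,0.1,0.1,0.1,0.1,-1,-1,-1,-1,-1,-1,-1],"linear":[[-1.5,2.9,30],[0,0,20],[0,0,14],[0,0,9],[0,0,0],[0,0,0],[0,0,0],[0,0,0],[0,0,0],[0,0,0],[0,0,0],[0,0,0]],"angular":[[0,0,0],[0,0,0],[0,0,0],[0,0,0],[0,0,0],[0,0,0],[0,0,0],[0,0,0],[0,0,0],[0,0,0],[0,0,0],[0,0,0]]}'
python3 -m pendant '{"grip":[-1,-1,-1,-1,-1,-1,-1],"linear":[[0,0,-10],[0,0,-20],[0,0,-30],[0,0,-40],[0,0,-10],[0,0,0],[0,0,0]],"angular":[[0,0,0],[0,0,0],[0,0,0],[0,0,0],[0,0,0],[0,0,0],[0,0,0]]}'
python3 - <<'E'
from h import *
c,im=shot("wrist","w13")
# medium cup's actual centre: rim ring in w11 along cross-lines at z=57
k,b=load("w11")
g=b.mean(2)
for nm,d in (("x",(1,0)),("y",(0,1))):
    o=[]
    for t in range(-48,49,3):
        u,v=proj(k,[673+d[0]*t,62.5+d[1]*t,57]).round().astype(int)
        if 0<=u<560 and 0<=v<420: o.append((t,int(g[v,u])))
    print(nm,o)
o=ctrl.get_obs(); R=Rn.from_rotvec(o["orientation"]).as_matrix(); ax=(o["ee_pos"]+R[:,0]*57); print("axis",ax[:2], "rim px",proj(c,[ax[0],ax[1],o["ee_pos"][2]+10]).round())
d=.783,-.623
goto([673+57*.783,62.5-57*.623,140],-0.672+np.pi/2)
E
```

```text
t: 20.37
ee_pos: [473.1, 137.6, 46.6]
orientation: [1.038, 2.964, 0.001]
ft_force: [0.2, 0.2, 2.4]
width: 13.3
grasp_force: 30.0
t: 20.95
ee_pos: [472.7, 137.6, 156.6]
orientation: [1.038, 2.964, 0.001]
ft_force: [0.0, -0.2, -1.4]
width: 13.3
grasp_force: 30.0
x [(-48, 101), (-45, 101), (-42, 107), (-39, 131), (-36, 110), (-33, 92), (-30, 68), (-27, 142), (-24, 115), (-21, 107), (-18, 111), (-15, 111), (-12, 110), (-9, 111), (-6, 108), (-3, 108), (0, 127), (3, 139), (6, 140), (9, 95), (12, 97), (15, 99), (18, 103), (21, 115), (24, 111), (27, 113), (30, 114), (33, 125), (36, 119), (39, 88), (42, 137), (45, 115), (48, 119)]
y [(-48, 195), (-45, 196), (-42, 197), (-39, 181), (-36, 96), (-33, 85), (-30, 137), (-27, 96), (-24, 94), (-21, 96), (-18, 100), (-15, 102), (-12, 101), (-9, 101), (-6, 104), (-3, 112), (0, 127), (3, 141), (6, 139), (9, 140), (12, 140), (15, 139), (18, 137), (21, 137), (24, 112), (27, 97), (30, 133), (33, 94), (36, 88), (39, 59), (42, 60), (45, 73), (48, 75)]
axis [427.36357134 172.95420108] rim px [281. 141.]
lin(tool) [-260.9   67.    15.3] tcp [471.9 137.4 155.5] w 13.1
turn about tool z -0.002 or 3.14 q6 -0.64
```

```bash
python3 -m pendant '{"grip":[-1,-1,-1,-1,-1,-1,-1,-1,-1,-1,-1,-1],"linear":[[-29,7.6,0],[-29,7.6,0],[-29,7.6,0],[-29,7.6,0],[-29,7.6,0],[-29,7.6,0],[-29,7.6,0],[-29,7.6,0],[-29,7.6,0],[0,0,0],[0,0,0],[0,0,0]],"angular":[[0,0,0],[0,0,0],[0,0,0],[0,0,0],[0,0,0],[0,0,0],[0,0,0],[0,0,0],[0,0,0],[0,0,0],[0,0,0],[0,0,0]]}'
python3 - <<'E'
from h import *
c,im=shot("wrist","w14")
k=c;g=im.mean(2)
o=ctrl.get_obs(); R=Rn.from_rotvec(o["orientation"]).as_matrix(); ax=o["ee_pos"]+R[:,0]*57
print("axis",ax.round(1))
for nm,A,z,r in (("med",np.array([675.5,62.5]),57,50),("small",ax[:2],o["ee_pos"][2]+10,34)):
  for d in ((1,0),(0,1)):
    l=[]
    for t in range(-r,r+1,3):
        u,v=proj(k,[A[0]+d[0]*t,A[1]+d[1]*t,z]).round().astype(int)
        if 0<=u<560 and 0<=v<420: l.append((t,int(g[v,u])))
    print(nm,d,l)
goto([720.1,27,60],-0.672+np.pi/2)
E
```

```text
t: 22.0
ee_pos: [717.3, 28.4, 153.5]
orientation: [-1.037, -2.961, 0.002]
ft_force: [-0.7, 0.4, -0.9]
width: 13.5
grasp_force: 30.0
axis [672.8  64.2 154.3]
med (1, 0) [(-50, 157), (-47, 158), (-44, 113), (-41, 71), (-38, 72), (-35, 95), (-32, 109), (-29, 88), (-26, 100), (-23, 75), (-20, 94), (-17, 96), (-14, 94), (-11, 92), (-8, 94), (-5, 95), (-2, 96), (1, 96), (4, 93), (7, 94), (10, 96), (13, 96), (16, 96), (19, 100), (22, 87), (25, 86), (28, 90), (31, 93), (34, 94), (37, 104), (40, 145), (43, 190), (46, 133), (49, 135)]
med (0, 1) [(-50, 196), (-47, 195), (-44, 193), (-41, 194), (-38, 116), (-35, 96), (-32, 90), (-29, 93), (-26, 91), (-23, 79), (-20, 96), (-17, 94), (-14, 97), (-11, 97), (-8, 96), (-5, 96), (-2, 94), (1, 98), (4, 95), (7, 94), (10, 97), (13, 96), (16, 98), (19, 97), (22, 81), (25, 81), (28, 83), (31, 115), (34, 104), (37, 85), (40, 87), (43, 160), (46, 166), (49, 166)]
small (1, 0) [(-34, 155), (-31, 157), (-28, 91), (-25, 74), (-22, 108), (-19, 79), (-16, 74), (-13, 97), (-10, 95), (-7, 95), (-4, 96), (-1, 94), (2, 94), (5, 93), (8, 96), (11, 82), (14, 90), (17, 93), (20, 128), (23, 140), (26, 133), (29, 134), (32, 157)]
small (0, 1) [(-34, 198), (-31, 205), (-28, 197), (-25, 196), (-22, 192), (-19, 111), (-16, 94), (-13, 93), (-10, 85), (-7, 98), (-4, 96), (-1, 94), (2, 94), (5, 95), (8, 94), (11, 94), (14, 96), (17, 80), (20, 95), (23, 86), (26, 85), (29, 160), (32, 162)]
lin(tool) [-3.5  0.7 94.2] tcp [717.3  28.6 154.2] w 13.1
turn about tool z -0.002 or 3.14 q6 -0.87
```

```bash
python3 -m pendant '{"grip":[-1,-1,-1,-1,-1,-1,-1],"linear":[[-3.5,0.7,10],[0,0,20],[0,0,15],[0,0,15],[0,0,12],[0,0,10],[0,0,0]],"angular":[[0,0,0],[0,0,0],[0,0,0],[0,0,0],[0,0,0],[0,0,0],[0,0,0]]}'
```

```text
t: 22.63
ee_pos: [720.8, 26.6, 71.2]
orientation: [-1.037, -2.961, 0.002]
ft_force: [-0.9, -0.0, -0.3]
width: 13.2
grasp_force: 30.0
```

```bash
python3 -m pendant '{"grip":[-1,-1,-1,-1,-1,-1],"linear":[[0,0,8],[0,0,5],[0,0,3],[0,0,2],[0,0,0],[0,0,0]],"angular":[[0,0,0],[0,0,0],[0,0,0],[0,0,0],[0,0,0],[0,0,0]]}'
```

```text
t: 23.13
ee_pos: [722.7, 26.5, 56.5]
orientation: [1.038, 2.965, 0.0]
ft_force: [0.4, 0.2, 0.5]
width: 13.5
grasp_force: 30.0
```

```bash
python3 -m pendant '{"grip":[-1,-1,-1,-1],"linear":[[0,0,1.5],[0,0,1.5],[0,0,0],[0,0,0]],"angular":[[0,0,0],[0,0,0],[0,0,0],[0,0,0]]}'
python3 -c "
from h import *
print(ctrl.get_obs()['ee_pos'].round(1),ctrl.get_obs()['ft_force'].round(1))"
```

```text
t: 23.47
ee_pos: [722.5, 26.6, 53.2]
orientation: [-1.039, -2.965, -0.0]
ft_force: [0.6, 0.4, -0.6]
width: 13.5
grasp_force: 30.0
[722.5  26.6  53.2] [ 0.6  0.4 -0.6]
```

Release, retreat upward and back to where the wrist camera can see both trays.

```bash
python3 -m pendant '{"grip":[-0.35,-0.35,-0.35,-0.35,-0.35,-0.35,-0.35,-0.35,-0.35,-0.35],"linear":[[0,0,0],[0,0,0],[0,0,0],[0,0,0],[0,0,-8],[0,0,-15],[0,0,-30],[0,0,-40],[0,0,-40],[0,0,-40]],"angular":[[0,0,0],[0,0,0],[0,0,0],[0,0,0],[0,0,0],[0,0,0],[0,0,0],[0,0,0],[0,0,0],[0,0,0]]}' | head -5
python3 -m pendant '{"grip":[0,0,0,0,0,0,0],"linear":[[0,-10,-30],[0,-10,-30],[0,-10,-30],[0,-10,0],[0,0,0],[0,0,0],[0,0,0]],"angular":[[0,0,0],[0,0,0],[0,0,0],[0,0,0],[0,0,0],[0,0,0],[0,0,0]]}'
python3 - <<'E'
from h import *
c,im=shot("wrist","w15"); 
for p in ([675.5,62.5,57],[697,-262,10]): print(proj(c,p).round())
cb=cv2.imread("pics/w7.png")
s=shot("side","s15")[1]
P=proj(c,[675.5,62.5,57]).round().astype(int)
a=cv2.resize(im[max(0,P[1]-90):P[1]+90,max(0,P[0]-120):P[0]+120],(400,300))
b=cv2.resize(s[195:309,270:380],(400,415)); d=cv2.resize(cb,(400,300))
cv2.imwrite("pics/fin.png",np.hstack([np.vstack([a,d]),np.vstack([b,np.zeros((185,400,3),np.uint8)])]))
E
```

```text
t: 24.3
ee_pos: [722.4, 26.6, 229.6]
orientation: [1.038, 2.964, 0.001]
ft_force: [0.8, 0.6, -0.0]
width: 28.6
t: 24.88
ee_pos: [697.0, -4.4, 315.3]
orientation: [-1.038, -2.963, 0.0]
ft_force: [-0.8, 0.2, 0.2]
width: 43.7
grasp_force: 0.0
[318. 116.]
[140. 276.]
```

View pics/fin.png

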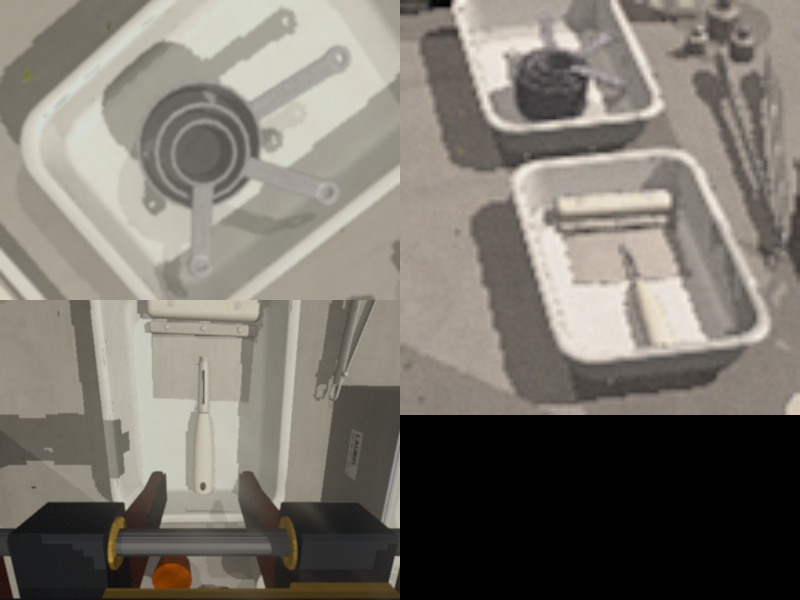

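The last picture shows the three cups concentric at (203,145) with their handles fanned apart, and the peeler flat in tray_a beside and partly on the scraper blade at (203,425). I hand in the job.

```bash
python3 -c "
from workcell import ctrl
print(ctrl.close_job())"
```

```text
the job is handed in; nothing more can be done
None
```

I handed the job in at about 25 s: the last picture shows the peeler flat in tray_a and the medium and small cups nested in the large one in tray_b; `close_job` returned no verdict.

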